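Hang up the ear defenders, open the till and draw the chisel out of its half-open drawer

ROBOT

A 7-joint arm with a two-finger parallel gripper is mounted at the origin on a cart in front of the work surface, level with it; the furniture and walls round the work are solid. World frame = base frame: x ahead of the robot, y to its left, z up, the work surface at z = 0. Lengths are in m, angles in rad, forces in N, time in s.
With the tool pointing down it reaches from about 0.425 to 0.925 m from the base axis. Payload 6.8 kg.
Tool frame: the origin (TCP) lies at the very end of the fingers, on their centre line; the grasp point (between the pads) lies bot.tcp_to_grasp behind it (bot.tcp_to_grasp is the distance from the TCP to the grasp point, in m); z points along the fingers, y is the line along which they close (so a half turn about z gives the same grasp; the last joint's range is limited). The gripper opens to 85 mm and grips with 20 to 120 N. Pads are 22 mm wide; open, the fingers measure 114 mm over their backs; the gripper's body (76 mm by 85 mm) begins 54 mm behind the grasp point. The pads swing forward as they close: fully open they stand 13 mm farther back than shut.
Start: joints at [-1.281, 0.477, 0.022, 1.555, -0.011, 1.109, -0.083], TCP at [0.261, 0.622, 0.231] pointing down, gripper open.
Joint ranges: [-2.96, 2.96], [-0.34, 2.1], [-1.41, 1.46], [0.24, 2.44], [-1.37, 4.51], [0.17, 1.92], [-2.96, 2.96]. Speed limits (rad/s): [2.39, 2.39, 3.14, 3.14, 3.14, 3.14, 3.14].

INTERFACE

Orientations are given as a unit quaternion [w, x, y, z].
In Python, from station import bot gives the robot as it stands.
- The arm moves only by the tool servo_tool, never from a script. Its argument "motion" is a list that holds one entry, the list of rows, each a list of 7 numbers: the shift along the tool's x, y, z in m, then the turn, a rotation vector about the tool's x, y, z in units of 5 degrees (1.0 is 5 degrees), then the opening, from 0 (shut) to 1 (fully open). A call has 1 to 20 rows; each row is the pose to reach, as a shift and turn from the pose commanded when the call began, along the tool's axes at that moment; what a row does not reach only later rows make up. A row lasts 1/12 s, in which the tool goes at most 41.7 mm and 7.16 degrees, less where a joint would pass 70% of its speed; a pose out of reach is approached as far as the arm can. A call with a gripper value outside its range is refused whole. The fingers move at their own pace and stop on an object; "grip_force" is the grip in N (left out, the last holds). Time passes only in rows, so rows that repeat a pose let the fingers close. It gives the time, the measured TCP pose, the force, the opening and the grip force at its end, in the units of the state.
- bot.get_obs(): the state, without advancing time (a new reading comes with each control period).
- bot.read_camera(name): name is "scene" or "side" or "wrist"; returns a dict with "img" (480x640x3 uint8, red, green, blue), "K" (3x3 intrinsics, pixels), "k1" (the pictures are not rectified: a ray, as slopes to the right and down, at radius r is drawn at 1 + k1 r^2 times it, then the intrinsics apply), "pose" (4x4, takes a point from camera to world coordinates). Camera axes: x right, y down, z forward; pixel columns grow to the right and rows downward; lengths in m; the calibration is good to about 2 mm. A picture is of the moment at which its call begins. There is no depth.
- bot.hand_in(): hands the job in; it is judged then, once.
The state is a dict: "t": time; "q": joint angles; "joint_vel": joint speeds; "joint_torque": joint torques, N m; "eef_pos": TCP position; "tool_rot": TCP orientation; "contact_force": force on the tool from outside, world axes, zero at the start; "torque": the same for the moment, N m; "gripper_width": opening from 0.0 (shut) to 1.0 (fully open); "grasp_force": force on a finger pad.
Only numpy, scipy, OpenCV 4.12 (cv2) and the standard library are available. Lean on these libraries where they do the work, as an engineer would, in place of code of your own. Each camera call takes 0.05 s, during which the arm holds its last target. There are 200 camera calls.

TASK

The ear defenders were left standing in front of the tool till: hang them over the steel bar so that the drawer can come out, and let go of them. Then pull the drawer open as far as its stop; the chisel inside is longer than the opening, so take it by its handle, tilt the handle end up and draw it out slantwise between the drawer front and the till's top. Finish with the chisel still in the gripper's grasp, held steady with all of it well clear above the till, the ear defenders still hanging free, and the tape roll, sanding block, square, tin and hardwood block left where they are.

Things in the scene. Friction and masses are not known exactly. Their poses are not given: they have to be found in the camera images.
- till: plywood bench-top drawer unit fixed to the table, 270 deep (its x) x 200 wide (its y; the top 208) x 88 mm high. Origin: centre of its underside, on the table; its front faces its own -x, 135 mm from the origin. The 12 mm thick top covers z 76 to 88 mm. It holds one shallow drawer.
- till_mouth (a point): middle of the lower front edge of the till's top (135 mm in front of the till's origin, z 76 mm); axes as the till's
- drawer (a joint): how far the drawer is pulled out along the till's -x, m: 0 shut, 0.120 at its stop. It resists with about 3 N and stays where it is left. At the stop 120 mm of the drawer lie uncovered between its front panel and the till's top; the rest stays under the top, 58 mm above the drawer's floor
- drawer_floor (a point): middle of the front edge of the drawer's floor, z 18 mm, at the front panel's inner face; moves with the drawer, axes as the till's. The inside runs 247 mm back (+x) from here and 79 mm to either side, side walls up to z 63 mm. The front panel is 12 mm thick, 196 wide, z 11 to 75 mm. Shut, this point lies in line with the till's front
- drawer_handle (a point): middle of the drawer's handle: level steel bar along the till's y, 11 mm thick, 112 mm long, its axis 36 mm in front of the drawer front and at z 52 mm; moves with the drawer. The two standoffs are 45 mm to either side of the middle. An orange rack at the table's front edge stands up to z 69 mm at x 0.364 m: even with the drawer open the handle keeps 60 mm from it
- ear_defenders: orange and black ear defenders standing upright on their two cups in front of the drawer handle, about 155 wide (its y, from cup to cup) x 62 (its x) x 148 mm high, 0.2 kg. Origin: midway between the cups, on their underside; z up. Between the cups 72 mm are free, up to the crown's underside at z 130 mm
- crown (a point): top middle of the headband's padded crown, 148 mm above the cups' underside; axes as the ear defenders'. The pad is 26 mm wide (along x), 18 mm thick, level for 36 mm along y: grip it across x from above with no more than about 15 mm of the fingertips below its top, so that they stay clear of the bar
- bar_stand: fixed hanging bar: level steel bar 16 mm thick and 220 mm long along its x, top at z 158 mm, on two thin posts 90 mm to either side of its middle. Origin: on the table below the bar's middle. Between it and the till a fixed white fence, 66 mm high, runs along the world's x at y 0.05 m
- bar_mid (a point): top middle of the bar; its x runs along the bar. Hung properly, the crown lies on top of the bar with one cup on either side of it (the ear defenders' y across the bar)
- chisel: chisel with yellow handle, 207 mm long along its y, lying in the drawer with the handle to the front (its +y towards the drawer front, give or take 0.1 rad). Handle: y -6 to +104 mm, 28 wide (x), 22 thick (z 0 to 22 mm); flat blade: y -104 to -3 mm, 20 wide, z 9 to 13 mm. Origin: middle of its length on the handle's underside. About 0.15 kg, the balance point lies in the handle
- chisel_butt (a point): middle of the handle's free end, 104 mm from the origin along +y
- tape_roll: roll of black insulating tape lying on the till's top, 53 mm across, 19 high; leave it alone. Origin: centre of its underside
- sanding_block: brown cork sanding block, 59x104x31 mm, on the table; leave it alone. Origin: centre of its underside
- combi_square: combination square with black stock and steel rule, 220x120x16 mm, lying left of the till; leave it alone. Origin: centre of its underside
- tin_box: blue hinged tin, 97x129x44 mm, on the table; leave it alone. Origin: centre of its underside
- stop_block: planed hardwood block, 45x85x38 mm, at the table's left front corner; leave it alone. Origin: centre of its underside

How it is judged:
By the outcome, as a careful person would: the job done as asked, in the order asked, and still so for the second after the job is handed in, while the arm keeps its last pose, push and grip.
It also fails if it takes over 59 s, if anything falls off the work surface, if the arm or the gripper's body presses on something with over 40 N, if the wrist force passes 120 N, or if a joint passes its speed limit or range.

## Working session

There is one attempt and no reset: what is moved stays moved. The work goes in short steps, Python scripts to look and compute and a tool call to move; the robot and the scene stay as the last step left them, time stands still between calls to the robot, and variables do not carry over. Pictures are saved under pics/ and viewed, at most 10 in all, crops included, and the job is handed in when it is done.

Besides the shell and the picture viewer there is one more tool, called after "Request:" as a command line: name --argument value ..., lists and objects as JSON in quotes. servo_tool: Moves the arm, as the interface text tells. Its arguments: {"type":"object","properties":{"motion":{"type":"array"},"grip_force":{"type":"number"}},"required":["motion"]}

```bash
ls; mkdir -p pics; python3 - <<'E'
from station import bot
import cv2
o=bot.get_obs();print({k:(v if not hasattr(v,'round') else v) for k,v in o.items()},bot.tcp_to_grasp)
for n in("scene","side"):
    c=bot.read_camera(n);cv2.imwrite(f"pics/{n}0.png",c["img"][:,:,::-1]);print(n,c["K"],c["k1"],c["pose"])
E
```

```text
pics
{'t': 0.0, 'q': array([-1.28112085,  0.47783956,  0.0223568 ,  1.55645992, -0.01151986,
        1.10932453, -0.08311107]), 'joint_vel': array([ 0.00094457,  0.00047655,  0.00103302,  0.00018043,  0.00106369,
       -0.00150136, -0.00027158]), 'joint_torque': array([-6.62827479e-04, -5.96453154e+01,  1.60795167e+00, -2.81191009e+01,
        1.25715189e-02,  9.51102935e-03,  7.73901178e-06]), 'eef_pos': array([0.26125783, 0.62173092, 0.23029603]), 'tool_rot': array([-1.22172302e-04,  1.97585678e-01,  9.80285160e-01, -9.43658446e-04]), 'contact_force': array([ 0.4774844 , -0.15332735,  0.00391177]), 'torque': array([-0.00769868, -0.04046781, -0.03389813]), 'grasp_force': 0.0, 'gripper_width': 0.9990990906024848} 0.0187
scene [[590.23313107   0.         318.60044135]
 [  0.         590.23313107 234.00268527]
 [  0.           0.           1.        ]] -0.1536670154789057 [[-0.91570019 -0.2863524   0.28194939  0.14171821]
 [-0.40182193  0.66235035 -0.63232203  1.11611939]
 [-0.00568235 -0.69231085 -0.72157702  1.26313156]
 [ 0.          0.          0.          1.        ]]
side [[516.36785012   0.         315.85357179]
 [  0.         516.36785012 233.14709446]
 [  0.           0.           1.        ]] -0.016130870704635942 [[-0.97077757 -0.09651791  0.2197162   0.35914706]
 [-0.23934917  0.45580583 -0.85729401  1.12496538]
 [-0.0174037  -0.88483068 -0.46558756  0.660999  ]
 [ 0.          0.          0.          1.        ]]
```

View pics/scene0.png

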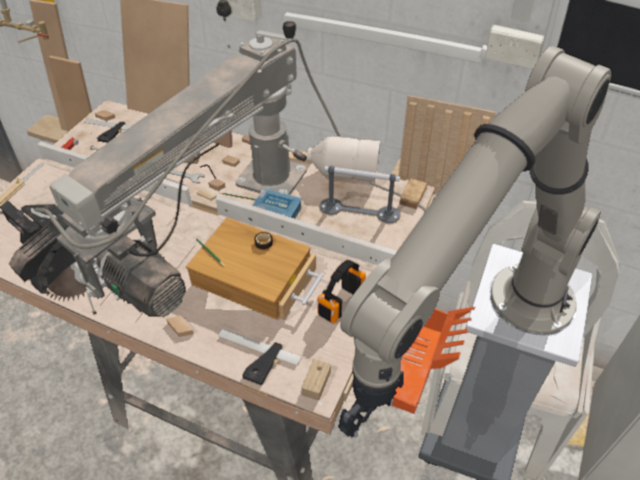

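View pics/side0.png

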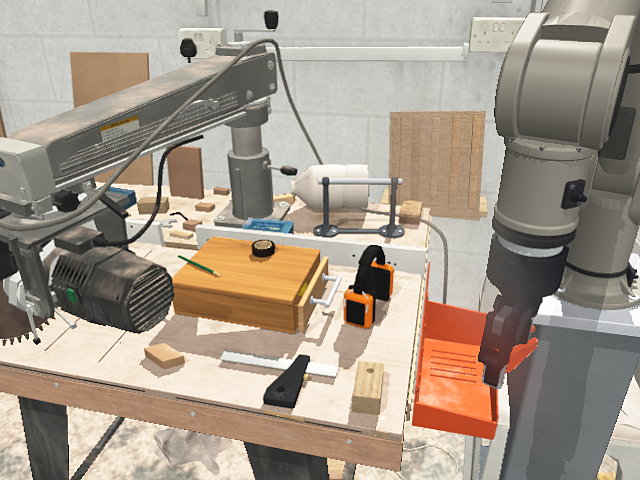

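The scene view shows the till around (250,265), the ear defenders at (340,290), the bar at (362,175) and the wooden block at (316,375). The side view shows the same objects, with the defenders at (370,285) and the bar running (320,180)–(402,180). I'll enlarge both.

```bash
python3 - <<'E'
import cv2
a=cv2.imread("pics/scene0.png")[160:330,180:430];cv2.imwrite("pics/sc1.png",cv2.resize(a,None,fx=3.2,fy=3.2,interpolation=2))
a=cv2.imread("pics/side0.png")[165:345,165:425];cv2.imwrite("pics/si1.png",cv2.resize(a,None,fx=3,fy=3,interpolation=2))
E
```

```text
(no output)
```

View pics/sc1.png

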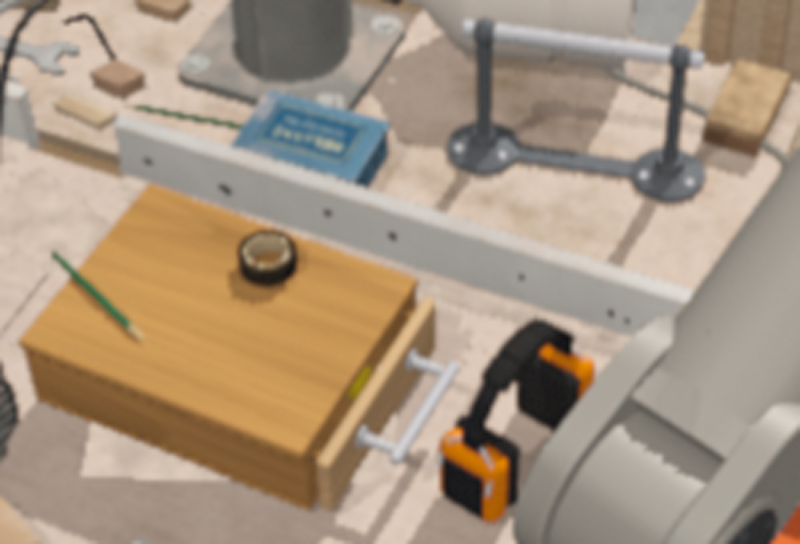

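View pics/si1.png

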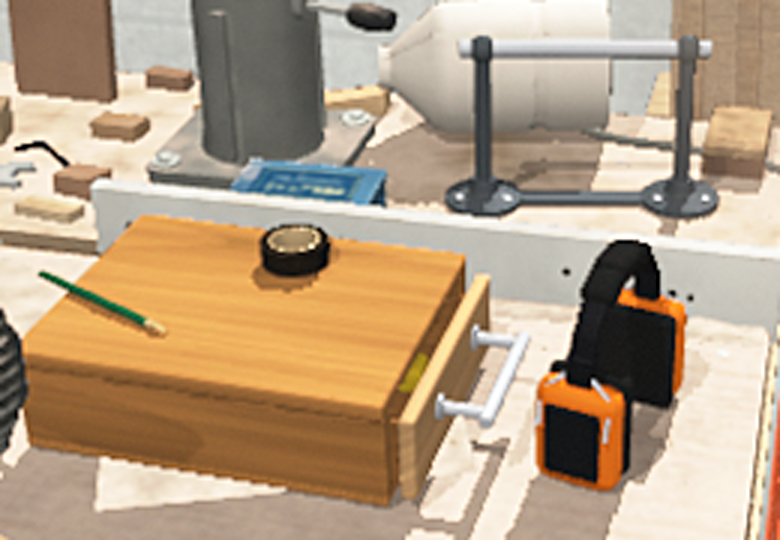

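The enlarged crops show these points, in crop pixels:

| Feature | Scene crop | Side crop |
|---|---|---|
| Till top corners | (152,187), (415,285), (308,452), (22,343) | (133,215), (465,255), (390,415), (27,335) |
| Handle ends | (455,367), (400,457) | (523,335), (488,420) |
| Bar ends | (465,27), (703,60) | (460,47), (712,48) |

The drawer is slightly ajar, and a bit of the yellow handle is visible.

```bash
cat > h.py <<'E'
import numpy as np,cv2
from scipy.spatial.transform import Rotation as R
def ray(c,px):
    d=np.array([c["k1"],0,0,0,0.]);u=cv2.undistortPoints(np.array([[px]],float),c["K"],d)[0,0]
    v=c["pose"][:3,:3]@np.r_[u,1];return c["pose"][:3,3],v/np.linalg.norm(v)
def onz(c,px,z):
    o,v=ray(c,px);return (o+v*(z-o[2])/v[2]).round(4)
def tri(c1,p1,c2,p2):
    A=[];b=[]
    for c,p in((c1,p1),(c2,p2)):
        o,v=ray(c,p);M=np.eye(3)-np.outer(v,v);A.append(M);b.append(M@o)
    x=np.linalg.lstsq(np.vstack(A),np.hstack(b),rcond=None)[0]
    return x.round(4),max(np.linalg.norm(A[i]@x-b[i]) for i in(0,1)).round(4)
def proj(c,X):
    T=np.linalg.inv(c["pose"]);return cv2.projectPoints(np.array([X],float),cv2.Rodrigues(T[:3,:3])[0],T[:3,3],c["K"],np.array([c["k1"],0,0,0,0.]))[0][0,0].round(1)
def rot():
    from station import bot
    w=bot.get_obs()["tool_rot"];return R.from_quat(np.r_[w[1:],w[0]])
def delta(p,M):
    "shift (tool axes) and turn (5deg units) from now to TCP p, tool matrix M"
    from station import bot
    o=bot.get_obs();r=rot()
    return (r.inv().apply(np.array(p)-o["eef_pos"])).round(4),((r.inv()*R.from_matrix(M)).as_rotvec()/np.radians(5)).round(2)
E
python3 - <<'E'
from h import *
from station import bot
s=bot.read_camera("scene");d=bot.read_camera("side")
S=lambda x,y:(180+x/3.2-.34,160+y/3.2-.34)
D=lambda x,y:(165+x/3-.33,165+y/3-.33)
P=dict(A=((152,187),(133,215),.088),B=((415,285),(465,255),.088),C=((308,452),(390,415),.088),Dd=((22,343),(27,335),.088),
h1=((455,367),(523,335),.052),h2=((400,457),(488,420),.052),b1=((465,27),(460,47),.15),b2=((703,60),(712,48),.15),crown=((535,328),(633,245),.148),
tape=((268,275),(295,270),.088))
for k,(a,b,z) in P.items(): print(k,tri(s,S(*a),d,D(*b)),onz(s,S(*a),z),onz(d,D(*b),z))
for p in((540,478),(610,488),(665,405)):print(onz(d,D(*p),.0))
E
```

```text
A (array([0.8756, 0.1255, 0.0798]), np.float64(0.005)) [0.8651 0.1322 0.088 ] [0.8741 0.1383 0.088 ]
B (array([0.6014, 0.1474, 0.0891]), np.float64(0.0002)) [0.6017 0.1466 0.088 ] [0.6021 0.1455 0.088 ]
C (array([0.611 , 0.3285, 0.0691]), np.float64(0.0021)) [0.6057 0.3406 0.088 ] [0.6007 0.3548 0.088 ]
Dd (array([0.8555, 0.3502, 0.111 ]), np.float64(0.003)) [0.8731 0.3352 0.088 ] [0.8726 0.3182 0.088 ]
h1 (array([0.5487, 0.1856, 0.0491]), np.float64(0.0007)) [0.547  0.1881 0.052 ] [0.5486 0.1897 0.052 ]
h2 (array([0.553 , 0.2858, 0.0432]), np.float64(0.0)) [0.55   0.2918 0.052 ] [0.5503 0.2978 0.052 ]
b1 (array([ 0.6685, -0.1156,  0.1467]), np.float64(0.0002)) [ 0.6672 -0.1121  0.15  ] [ 0.6664 -0.1076  0.15  ]
b2 (array([ 0.452 , -0.1585,  0.1466]), np.float64(0.0011)) [ 0.4522 -0.1551  0.15  ] [ 0.4502 -0.1489  0.15  ]
crown (array([0.4731, 0.1944, 0.1397]), np.float64(0.0025)) [0.4732 0.2003 0.148 ] [0.4688 0.211  0.148 ]
tape (array([0.7257, 0.1781, 0.0784]), np.float64(0.0001)) [0.7209 0.1857 0.088 ] [0.7197 0.1937 0.088 ]
[0.5169 0.2854 0.    ]
[0.4684 0.2859 0.    ]
[0.444  0.1809 0.    ]
```

```bash
cat >> h.py <<'E'
def down(a):
    "tool down, tool y at world angle a"
    y=np.array([np.cos(a),np.sin(a),0]);z=np.array([0,0,-1.]);return np.c_[np.cross(y,z),y,z]
E
python3 - <<'E'
from h import *
from station import bot
print(delta([.475,.205,.30],down(0.)))
o=bot.get_obs();c=bot.read_camera("wrist");T=np.eye(4);T[:3,:3]=rot().as_matrix();T[:3,3]=o["eef_pos"]
print((np.linalg.inv(T)@c["pose"]).round(3),c["K"][0,0],c["k1"])
E
```

```text
(array([-0.3585, -0.3017, -0.0689]), array([-1.000e-02,  1.000e-02,  1.344e+01]))
[[-0.    -0.952 -0.307  0.08 ]
 [ 1.    -0.    -0.001  0.002]
 [ 0.001 -0.307  0.952 -0.142]
 [ 0.     0.     0.     1.   ]] 375.5551850130949 -0.019961852119504263
```

Request:
servo_tool --motion '[[[-0.05, -0.04, -0.03, 0, 0, 1.4, 1], [-0.36, -0.3, -0.07, 0, 0, 13.44, 1], [-0.36, -0.3, -0.07, 0, 0, 13.44, 1], [-0.36, -0.3, -0.07, 0, 0, 13.44, 1], [-0.36, -0.3, -0.07, 0, 0, 13.44, 1], [-0.36, -0.3, -0.07, 0, 0, 13.44, 1], [-0.36, -0.3, -0.07, 0, 0, 13.44, 1], [-0.36, -0.3, -0.07, 0, 0, 13.44, 1], [-0.36, -0.3, -0.07, 0, 0, 13.44, 1], [-0.36, -0.3, -0.07, 0, 0, 13.44, 1], [-0.36, -0.3, -0.07, 0, 0, 13.44, 1], [-0.36, -0.3, -0.07, 0, 0, 13.44, 1], [-0.36, -0.3, -0.07, 0, 0, 13.44, 1], [-0.36, -0.3, -0.07, 0, 0, 13.44, 1], [-0.36, -0.3, -0.07, 0, 0, 13.44, 1], [-0.36, -0.3, -0.07, 0, 0, 13.44, 1]]]'

```text
t: 1.58
eef_pos: [0.4763, 0.2079, 0.3009]
tool_rot: [-0.0, 0.706, 0.708, -0.0]
contact_force: [-0.5, 0.4, 0.5]
gripper_width: 1.002
grasp_force: 0.0
```

```bash
python3 - <<'E'
from h import *
from station import bot
c=bot.read_camera("wrist");cv2.imwrite("pics/w1.png",c["img"][:,:,::-1]);print(bot.get_obs()["eef_pos"],bot.get_obs()["t"])
E
```

```text
[0.47633353 0.20784382 0.3009613 ] 1.6333
```

View pics/w1.png

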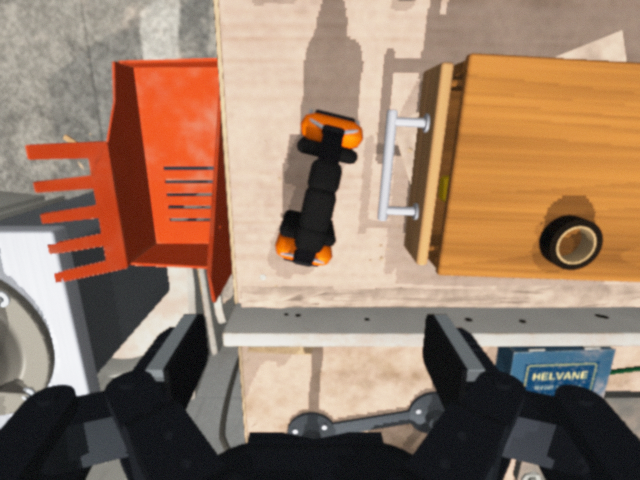

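The wrist view shows the ear cups centred at (331,131) and (304,248), the crown pad running (324,165)–(318,232), handle ends at (392,112) and (382,218), and the till's top front edge from (470,57) to (440,273).

```bash
python3 - <<'E'
from h import *
from station import bot
c=bot.read_camera("wrist")
for n,p,z in(("cup1",(331,131),.075),("cup2",(304,248),.075),("c",(324,165),.145),("c",(318,232),.145),("edgeL",(308,190),.142),("edgeR",(339,190),.142),
 ("eL",(303,220),.142),("eR",(334,220),.142),("h",(392,112),.052),("h",(382,218),.052),("t",(470,57),.088),("t",(440,273),.088),("panel",(441,64),.075),("panel",(408,262),.075),("ch",(443,188),.03)):print(n,onz(c,p,z))
for X in ([.47,.2,.148],[.559,-.134,.158]):print(proj(c,X))
E
```

```text
cup1 [0.4907 0.282  0.075 ]
cup2 [0.4647 0.166  0.075 ]
c [0.4829 0.2578 0.145 ]
c [0.4785 0.2033 0.145 ]
edgeL [0.4703 0.2376 0.142 ]
edgeR [0.4952 0.2377 0.142 ]
eL [0.4661 0.2127 0.142 ]
eR [0.4917 0.2128 0.142 ]
h [0.5515 0.2999 0.052 ]
h [0.5477 0.1924 0.052 ]
t [0.6092 0.3443 0.088 ]
t [0.6038 0.1438 0.088 ]
panel [0.5886 0.3404 0.075 ]
panel [0.5735 0.1509 0.075 ]
ch [0.6173 0.2214 0.03  ]
[307.7 236.8]
[390.7 535.3]
```

```bash
python3 - <<'E'
from h import *
from station import bot
s=bot.read_camera("scene");d=bot.read_camera("side");print(proj(s,[.48,.225,.148]),proj(d,[.48,.225,.148]))
print(delta([.480,.225,.137],down(-.19)))
E
```

```text
[340.6 268.2] [369.1 249.1]
(array([0.0178, 0.0034, 0.1641]), array([-0. ,  0. ,  2.2]))
```

Request:
servo_tool --motion '[[[0.018, 0.003, 0.04, 0, 0, 2.2, 1], [0.018, 0.003, 0.08, 0, 0, 2.2, 1], [0.018, 0.003, 0.12, 0, 0, 2.2, 1], [0.018, 0.003, 0.145, 0, 0, 2.2, 1], [0.018, 0.003, 0.164, 0, 0, 2.2, 1], [0.018, 0.003, 0.164, 0, 0, 2.2, 1], [0.018, 0.003, 0.164, 0, 0, 2.2, 0], [0.018, 0.003, 0.164, 0, 0, 2.2, 0], [0.018, 0.003, 0.164, 0, 0, 2.2, 0], [0.018, 0.003, 0.164, 0, 0, 2.2, 0], [0.018, 0.003, 0.164, 0, 0, 2.2, 0], [0.018, 0.003, 0.164, 0, 0, 2.2, 0], [0.018, 0.003, 0.164, 0, 0, 2.2, 0], [0.018, 0.003, 0.164, 0, 0, 2.2, 0]]]' --grip_force 40

```text
t: 2.95
eef_pos: [0.4808, 0.2248, 0.1386]
tool_rot: [-0.0, 0.772, 0.636, 0.001]
contact_force: [-1.6, -0.7, 5.9]
gripper_width: 0.29
grasp_force: 39.2
```

```bash
python3 - <<'E'
from h import *
print(delta([.559,-.133,.33],down(.197)))
print(delta([.480,.225,.33],down(-.19)))
E
```

```text
(array([-0.3359,  0.1453, -0.1919]), array([ 0.02, -0.02, -4.46]))
(array([ 0.0004, -0.0006, -0.1914]), array([ 0.01, -0.02, -0.03]))
```

Request:
servo_tool --motion '[[[0, 0, -0.015, 0, 0, 0, 0], [0, 0, -0.045, 0, 0, 0, 0], [0, 0, -0.08, 0, 0, 0, 0], [0, 0, -0.115, 0, 0, 0, 0], [0, 0, -0.15, 0, 0, 0, 0], [0, 0, -0.18, 0, 0, 0, 0], [-0.015, 0.006, -0.192, 0, 0, -0.2, 0], [-0.045, 0.02, -0.192, 0, 0, -0.6, 0], [-0.08, 0.035, -0.192, 0, 0, -1.1, 0], [-0.115, 0.05, -0.192, 0, 0, -1.6, 0], [-0.15, 0.065, -0.192, 0, 0, -2.1, 0], [-0.185, 0.08, -0.192, 0, 0, -2.5, 0], [-0.22, 0.095, -0.192, 0, 0, -3, 0], [-0.255, 0.11, -0.192, 0, 0, -3.4, 0], [-0.285, 0.124, -0.192, 0, 0, -3.8, 0], [-0.31, 0.134, -0.192, 0, 0, -4.2, 0], [-0.327, 0.142, -0.192, 0, 0, -4.46, 0], [-0.336, 0.145, -0.192, 0, 0, -4.46, 0], [-0.336, 0.145, -0.192, 0, 0, -4.46, 0], [-0.336, 0.145, -0.192, 0, 0, -4.46, 0]]]'

```text
t: 4.62
eef_pos: [0.5581, -0.1325, 0.3291]
tool_rot: [-0.0, 0.634, 0.773, 0.0]
contact_force: [0.8, 0.5, -2.9]
gripper_width: 0.288
grasp_force: 40.0
```

```bash
python3 - <<'E'
from h import *
from station import bot
o=bot.get_obs();print(o["eef_pos"],o["gripper_width"],delta([.559,-.133,.169],down(.197)))
a=bot.read_camera("scene")["img"][80:280,300:460,::-1];b=bot.read_camera("side")["img"][80:280,290:450,::-1]
cv2.imwrite("pics/hang1.png",cv2.resize(np.hstack([a,b]),None,fx=2.5,fy=2.5,interpolation=2))
E
```

```text
[ 0.55814012 -0.13247818  0.32914377] 0.288416907028419 (array([-0.0008,  0.0008,  0.1601]), array([-0.  , -0.01, -0.01]))
```

View pics/hang1.png

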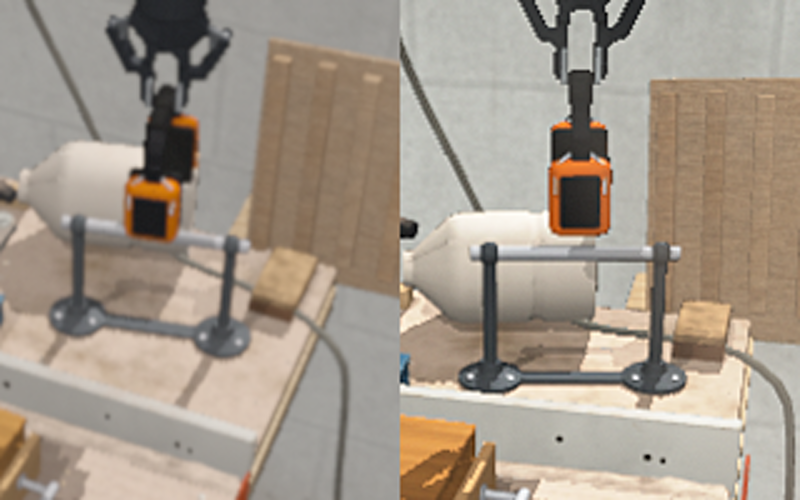

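The headset hangs upright in the grip, centred over the bar in both views: the scene cup is at (153,205) and the side cup at (580,200). I'll lower it.

Request:
servo_tool --motion '[[[0, 0, 0.015, 0, 0, 0, 0], [0, 0, 0.045, 0, 0, 0, 0], [0, 0, 0.075, 0, 0, 0, 0], [0, 0, 0.1, 0, 0, 0, 0], [0, 0, 0.125, 0, 0, 0, 0], [0, 0, 0.142, 0, 0, 0, 0], [0, 0, 0.152, 0, 0, 0, 0], [0, 0, 0.158, 0, 0, 0, 0], [0, 0, 0.161, 0, 0, 0, 0], [0, 0, 0.163, 0, 0, 0, 0], [0, 0, 0.163, 0, 0, 0, 0]]]'

```text
t: 5.63
eef_pos: [0.5589, -0.1331, 0.1669]
tool_rot: [0.0, 0.634, 0.773, 0.0]
contact_force: [0.8, -0.7, -1.7]
gripper_width: 0.289
grasp_force: 40.0
```

Request:
servo_tool --motion '[[[0, 0, 0.001, 0, 0, 0, 0], [0, 0, 0.002, 0, 0, 0, 0], [0, 0, 0.002, 0, 0, 0, 0]]]'

```text
t: 5.88
eef_pos: [0.5592, -0.1334, 0.1663]
tool_rot: [0.001, 0.634, 0.773, 0.001]
contact_force: [-3.1, 1.1, 9.0]
gripper_width: 0.287
grasp_force: 41.2
```

Request:
servo_tool --motion '[[[0, 0, -0.001, 0, 0, 0, 0.35], [0, 0, -0.001, 0, 0, 0, 0.4], [0, 0, -0.001, 0, 0, 0, 0.5], [0, 0, -0.001, 0, 0, 0, 0.6], [0, 0, -0.002, 0, 0, 0, 0.6], [0, 0, -0.015, 0, 0, 0, 0.6], [0, 0, -0.035, 0, 0, 0, 0.6], [0, 0, -0.07, 0, 0, 0, 0.6], [0, 0, -0.11, 0, 0, 0, 0.6], [0, 0, -0.15, 0, 0, 0, 0.6], [0, 0, -0.15, 0, 0, 0, 0.6]]]'

```text
t: 6.8
eef_pos: [0.562, -0.1349, 0.3222]
tool_rot: [0.005, 0.634, 0.773, 0.004]
contact_force: [1.5, -0.4, -0.2]
gripper_width: 0.599
grasp_force: 0.0
```

```bash
python3 - <<'E'
from h import *
from station import bot
a=bot.read_camera("scene")["img"][80:280,300:460,::-1];b=bot.read_camera("side")["img"][80:280,290:450,::-1]
cv2.imwrite("pics/hang2.png",cv2.resize(np.hstack([a,b]),None,fx=2.5,fy=2.5,interpolation=2))
for a in (0,-.05): print(delta([.549,.243,.30],down(a)),delta([.549,.243,.04],down(a)))
E
```

```text
(array([0.3713, 0.0637, 0.016 ]), array([0.04, 0.  , 2.26])) (array([0.3714, 0.0627, 0.276 ]), array([0.04, 0.  , 2.26]))
(array([0.3713, 0.0637, 0.016 ]), array([0.04, 0.  , 2.83])) (array([0.3714, 0.0627, 0.276 ]), array([0.04, 0.  , 2.83]))
```

View pics/hang2.png

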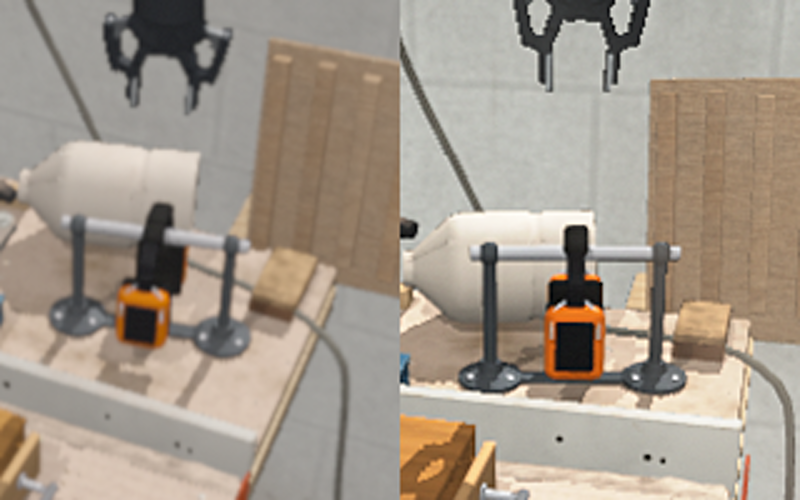

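The headset hangs over the bar with a cup on either side: the crown is at (577,230) in the side half, and the gripper is clear. Next I go to the drawer handle.

Request:
servo_tool --motion '[[[0.03, 0.005, 0, 0, 0, 0.3, 0.36], [0.07, 0.012, 0.01, 0, 0, 0.7, 0.36], [0.11, 0.018, 0.02, 0, 0, 1.1, 0.36], [0.15, 0.025, 0.03, 0, 0, 1.4, 0.36], [0.19, 0.032, 0.04, 0, 0, 1.7, 0.36], [0.23, 0.039, 0.05, 0, 0, 2, 0.36], [0.27, 0.046, 0.07, 0, 0, 2.3, 0.36], [0.31, 0.053, 0.09, 0, 0, 2.5, 0.36], [0.345, 0.059, 0.12, 0, 0, 2.65, 0.36], [0.365, 0.062, 0.14, 0, 0, 2.65, 0.36], [0.371, 0.063, 0.15, 0, 0, 2.65, 0.36], [0.371, 0.063, 0.15, 0.04, 0, 2.65, 0.36], [0.371, 0.063, 0.15, 0.04, 0, 2.65, 0.36]]]'

```text
t: 7.98
eef_pos: [0.5467, 0.2417, 0.1629]
tool_rot: [-0.001, 0.719, 0.695, -0.003]
contact_force: [0.5, -0.0, 0.7]
gripper_width: 0.358
grasp_force: 0.0
```

```bash
python3 - <<'E'
from h import *
from station import bot
c=bot.read_camera("wrist");g=cv2.cvtColor(c["img"],cv2.COLOR_RGB2HSV);print(bot.get_obs()["eef_pos"])
# predicted handle axis ends and the bright grey rows near them
for X in([.5511,.299,.052],[.547,.187,.052]):print(proj(c,X))
for y in(.213,.228,.243,.258,.273):
    u,v=proj(c,[.549,y,.052]);row=g[int(v),int(u)-40:int(u)+40]
    m=np.where((row[:,1]<45)&(row[:,2]>130))[0]+int(u)-40
    print(int(u),int(v),m.min() if len(m) else 0,m.max() if len(m) else 0,onz(c,(np.median(m),v),.054) if len(m) else '')
cv2.imwrite("pics/w2.png",c["img"][:,:,::-1])
E
```

```text
[0.5478279  0.24085863 0.16421706]
[320.2 160.1]
[319.2 311.9]
320 280 313 327 [0.5484 0.2139 0.054 ]
320 260 313 328 [0.5492 0.2287 0.054 ]
319 241 313 328 [0.5496 0.2436 0.054 ]
318 220 313 328 [0.5501 0.2585 0.054 ]
318 199 313 327 [0.5502 0.2733 0.054 ]
```

Request:
servo_tool --motion '[[[0, 0.002, 0.03, 0, 0, 0, 0.36], [0, 0.002, 0.06, 0, 0, 0, 0.36], [0, 0.002, 0.085, 0, 0, 0, 0.36], [0, 0.002, 0.105, 0, 0, 0, 0.36], [0, 0.002, 0.118, 0, 0, 0, 0.36], [0, 0.002, 0.124, 0, 0, 0, 0.36], [0, 0.002, 0.124, 0, 0, 0, 0.36], [0, 0.002, 0.124, 0, 0, 0, 0], [0, 0.002, 0.124, 0, 0, 0, 0], [0, 0.002, 0.124, 0, 0, 0, 0], [0, 0.002, 0.124, 0, 0, 0, 0], [0, 0.002, 0.124, 0, 0, 0, 0]]]' --grip_force 40

```text
t: 9.03
eef_pos: [0.5502, 0.2428, 0.0419]
tool_rot: [-0.001, 0.719, 0.695, -0.0]
contact_force: [-0.3, -1.9, 7.7]
gripper_width: 0.112
grasp_force: 39.4
```

Request:
servo_tool --motion '[[[0, -0.006, 0, 0, 0, 0, 0], [0, -0.016, 0, 0, 0, 0, 0], [0, -0.028, 0, 0, 0, 0, 0], [0, -0.04, 0, 0, 0, 0, 0], [0, -0.052, 0, 0, 0, 0, 0], [0, -0.064, 0, 0, 0, 0, 0], [0, -0.076, 0, 0, 0, 0, 0], [0, -0.088, 0, 0, 0, 0, 0], [0, -0.096, 0, 0, 0, 0, 0], [0, -0.102, 0, 0, 0, 0, 0], [0, -0.106, 0, 0, 0, 0, 0], [0, -0.106, 0, 0, 0, 0, 0]]]'

```text
t: 10.03
eef_pos: [0.4426, 0.2466, 0.0418]
tool_rot: [-0.001, 0.719, 0.695, -0.001]
contact_force: [-1.7, -2.4, 11.6]
gripper_width: 0.106
grasp_force: 40.7
```

Request:
servo_tool --motion '[[[0, -0.002, 0, 0, 0, 0, 0], [0, -0.004, 0, 0, 0, 0, 0], [0, -0.006, 0, 0, 0, 0, 0], [0, -0.006, 0, 0, 0, 0, 0]]]'

```text
t: 10.37
eef_pos: [0.4375, 0.2468, 0.0418]
tool_rot: [-0.001, 0.719, 0.695, -0.0]
contact_force: [1.0, -2.8, 9.3]
gripper_width: 0.104
grasp_force: 40.5
```

Request:
servo_tool --motion '[[[0, -0.003, 0, 0, 0, 0, 0], [0, -0.005, 0, 0, 0, 0, 0], [0, -0.007, 0, 0, 0, 0, 0], [0, -0.007, 0, 0, 0, 0, 0]]]'

```text
t: 10.7
eef_pos: [0.4373, 0.2469, 0.042]
tool_rot: [0.003, 0.72, 0.694, 0.005]
contact_force: [20.5, -2.2, -14.3]
gripper_width: 0.105
grasp_force: 39.1
```

Request:
servo_tool --motion '[[[0, 0.006, 0, 0, 0, 0, 0], [0, 0.006, 0, 0, 0, 0, 0.2], [0, 0.006, 0, 0, 0, 0, 0.34], [0, 0.006, 0, 0, 0, 0, 0.34], [0, 0.006, -0.01, 0, 0, 0, 0.34], [0, 0.006, -0.03, 0, 0, 0, 0.34], [0, 0.006, -0.06, 0, 0, 0, 0.34], [0, 0.02, -0.1, 0, 0, 0, 0.34], [0, 0.045, -0.14, 0, 0, 0, 0.6], [0, 0.075, -0.17, 0, 0, 0, 0.6], [0, 0.1, -0.19, 0, 0, 0, 0.6], [0, 0.11, -0.2, 0, 0, 0, 0.6], [0, 0.11, -0.2, 0, 0, 0, 0.6], [0, 0.11, -0.2, 0, 0, 0, 0.6]]]'

```text
t: 11.87
eef_pos: [0.5402, 0.243, 0.2405]
tool_rot: [-0.001, 0.719, 0.695, -0.001]
contact_force: [-0.7, 0.9, -1.4]
gripper_width: 0.596
grasp_force: 0.0
```

```bash
python3 - <<'E'
from h import *
from station import bot
c=bot.read_camera("wrist");print(bot.get_obs()["eef_pos"])
a=c["img"][:,:,::-1];b=bot.read_camera("side")["img"][150:350,150:430,::-1]
o=np.zeros((600,800,3),np.uint8);o[:330,:]=0
o[:300,:400]=cv2.resize(a,(400,300));o[300:600,:420]=cv2.resize(b,(420,300))
print(proj(c,[.4853,.2455,.018]),proj(c,[.605,.2435,.088]))
cv2.imwrite("pics/w3.png",cv2.resize(a,(800,600),interpolation=2))
m=cv2.inRange(cv2.cvtColor(c["img"],cv2.COLOR_RGB2HSV),(24,150,90),(34,255,255));print(m.sum()/255)
p=cv2.findNonZero(m);print(cv2.minAreaRect(p) if p is not None else 0)
E
```

```text
[0.53900658 0.24306809 0.23941765]
[260.8 208.4] [396.  224.6]
2891.0
((335.5, 228.50001525878906), (29.00868034362793, 111.9241714477539), 86.633544921875)
```

View pics/w3.png

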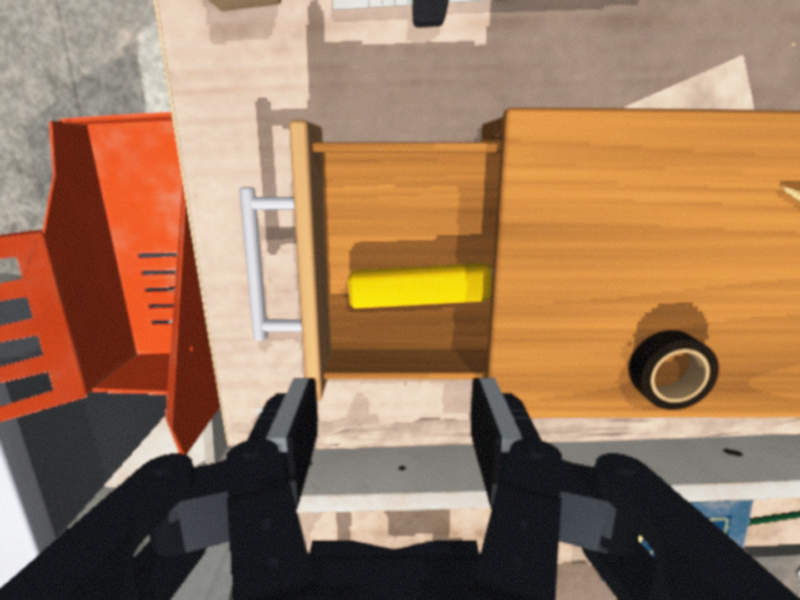

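The open drawer shows the yellow handle with its butt at about (348,290) and its visible end at the till edge at about (491,283), in the 800-wide picture. I'll compute its pose and plan the planar extraction.

```bash
cat > plan.py <<'E'
import numpy as np
# planar x-z check; chisel frame: s from tip to butt, n up. tip centre (tx,tz), tilt th
def rect(s0,s1,n0,n1):
    S,N=np.meshgrid(np.linspace(s0,s1,80),np.linspace(n0,n1,20));return np.c_[S.ravel(),N.ravel()]
def world(P,tx,tz,th):
    c,s=np.cos(th),np.sin(th);return np.c_[tx-P[:,0]*c+P[:,1]*s, tz+P[:,0]*s+P[:,1]*c]
def gap(Q,x0,x1,z0,z1):
    dx=np.maximum(np.maximum(x0-Q[:,0],Q[:,0]-x1),0);dz=np.maximum(np.maximum(z0-Q[:,1],Q[:,1]-z1),0);return np.hypot(dx,dz).min()*1e3
def check(tx,tz,th,sg,xe,xp):
    ch=np.r_[rect(0,.101,-.002,.002),rect(.097,.207,-.011,.011)]
    g=np.r_[rect(sg-.011,sg+.011,-.009,.07),rect(sg-.043,sg+.043,.064,.15)]
    r=[]
    for P in(ch,g):
        Q=world(P,tx,tz,th);r+=[gap(Q,xe,xe+.27,.076,.088),gap(Q,xp-.012,xp,.011,.075),(Q[:,1].min()-.018)*1e3]
    return np.round(r,1)
E
python3 - <<'E'
from h import *
from plan import *
from station import bot
c=bot.read_camera("wrist")
hsv=cv2.cvtColor(c["img"],cv2.COLOR_RGB2HSV);m=cv2.inRange(hsv,(22,140,60),(36,255,255))
for u in(282,300,320,340,360,380,388):
    r=np.where(m[200:260,u])[0]+200;print(u,r.min(),r.max(),onz(c,(u,r.min()),.040),onz(c,(u,r.max()),.040))
cols=np.where(m[200:260].any(0))[0];print("cols",cols.min(),cols.max(),onz(c,(cols.min(),232),.029),onz(c,(cols.max(),227),.04))
print("panel inner top",onz(c,(308/1.25,290/1.25),.075),onz(c,(322/1.25,290/1.25),.075),"till edge",onz(c,(494/1.25,283/1.25),.088),onz(c,(491/1.25,283/1.25),.076))
xb=.505;xe=.605;xp=.4853;tx=xb+.207;sg=.157
for dx,dz,a in((0,0,0),(0,2,4),(0,3,8),(-2,4,12),(-10,5,14),(-20,8,15),(-35,12,17),(-50,18,19),(-65,25,21),(-80,33,22),(-95,41,23),(-110,50,24),(-125,60,24),(-130,90,24)):
    t=np.radians(a);print(dx,dz,a,check(tx+dx/1e3,.029+dz/1e3,t,sg,xe,xp))
E
```

```text
282 221 243 [0.5057 0.2377 0.04  ] [0.5044 0.2161 0.04  ]
300 216 246 [0.5228 0.242  0.04  ] [0.5215 0.2126 0.04  ]
320 215 245 [0.5415 0.2424 0.04  ] [0.5406 0.213  0.04  ]
340 214 243 [0.5601 0.2427 0.04  ] [0.5597 0.2144 0.04  ]
360 213 242 [0.5787 0.2431 0.04  ] [0.5788 0.2148 0.04  ]
380 211 241 [0.5972 0.2444 0.04  ] [0.5978 0.2152 0.04  ]
388 212 240 [0.6047 0.2433 0.04  ] [0.6054 0.216  0.04  ]
cols 281 396 [0.5029 0.2239 0.029 ] [0.6126 0.2286 0.04  ]
panel inner top [0.4786 0.238  0.075 ] [0.4881 0.2377 0.075 ] till edge [0.602  0.2426 0.088 ] [0.6024 0.2393 0.076 ]
0 0 0 [36.  19.7  0.   8.6 32.2  2. ]
0 2 4 [26.4 19.4  8.8 15.  46.3 14.2]
0 3 8 [17.7 20.2 12.  23.2 59.1 25.4]
-2 4 12 [ 9.3 19.9 13.  31.3 58.5 36.6]
-10 5 14 [ 6.3 13.2 14.1 35.7 51.5 42.6]
-20 8 15 [ 5.   6.3 17.1 40.9 42.1 48.1]
-35 12 17 [10.4 12.5 21.1 50.9 29.1 57.1]
-50 18 19 [ 6.9 20.1 27.1 64.1 23.5 68. ]
-65 25 21 [ 3.5 27.3 34.1 78.5 29.3 79.9]
-80 33 22 [ 1.  31.9 42.1 93.7 34.3 90.3]
-95 41 23 [  0.   35.9  50.2 109.2  43.8 100.8]
-110 50 24 [  2.2  40.1  59.2 125.6  55.8 112.2]
-125 60 24 [ 17.4  44.3  69.2 143.   69.2 122.2]
-130 90 24 [ 37.7  73.5  99.2 169.3  99.3 152.2]
```

```bash
python3 - <<'E'
from h import *
from plan import *
from station import bot
xe=.603;xp=.488;tx=.504+.207;sg=.207-.046
y0=.2282 # chisel centre at x .55
print("above",delta([.55,.228,.13],down(np.pi/2+.033)),"grasp",delta([.55,.228,.0205],down(np.pi/2+.033)))
best=[]
for dx in range(0,-141,-10):
    b=None
    for a in range(0,31):
        for dz in range(0,60,1):
            if dx==0 and dz>12: continue
            r=check(tx+dx/1e3,.029+dz/1e3,np.radians(a),sg,xe,xp);s=min(r[0],r[1],r[2]+4,r[3],r[4])
            if b is None or s>b[0]: b=(s,dx,dz,a,r)
    print(b)
E
```

```text
above (array([-0.0147,  0.0127,  0.1088]), array([ -0.07,  -0.05, -18.75])) grasp (array([-0.0145,  0.0135,  0.2183]), array([ -0.07,  -0.05, -18.75]))
(np.float64(16.5), 0, 4, 8, array([16.6, 16.5, 13. , 24.8, 51.4, 27. ]))
(np.float64(9.5), -10, 0, 14, array([10.9,  9.5,  9.1, 31.7, 43.9, 38.6]))
(np.float64(6.5), -20, 0, 18, array([ 6.5,  8. ,  9.1, 38.6, 36.6, 48.8]))
(np.float64(10.9), -30, 7, 18, array([10.9, 11.6, 16.1, 47.6, 27.2, 55.8]))
(np.float64(14.4), -40, 3, 21, array([14.7, 14.4, 12.1, 49.9, 21.8, 59.4]))
(np.float64(15.8), -50, 3, 23, array([15.8, 17. , 12.2, 55.3, 19.4, 64.3]))
(np.float64(16.9), -60, 4, 24, array([17.8, 16.9, 13.2, 61.6, 18.9, 67.8]))
(np.float64(18.2), -70, 7, 25, array([18.2, 18.3, 16.2, 69.8, 20.3, 73.2]))
(np.float64(20.2), -80, 7, 28, array([20.2, 21.7, 16.2, 75.6, 24.3, 80.5]))
(np.float64(21.9), -90, 9, 30, array([21.9, 23.5, 18.3, 82.9, 30.2, 87.2]))
(np.float64(22.6), -100, 14, 30, array([22.6, 22.8, 23.3, 93.2, 35.2, 92.2]))
(np.float64(22.4), -110, 20, 30, array([ 22.4,  23. ,  29.3, 104.4,  42.3,  98.2]))
(np.float64(22.3), -120, 25, 30, array([ 23.1,  22.3,  34.3, 115. ,  50.1, 103.2]))
(np.float64(24.8), -130, 32, 30, array([ 24.8,  25.2,  41.3, 127.1,  60.8, 110.2]))
(np.float64(31.6), -140, 39, 30, array([ 31.6,  32. ,  48.3, 139.1,  72. , 117.2]))
```

Request:
servo_tool --motion '[[[-0.015, 0.013, 0, 0, 0, -1.4, 0.5], [-0.015, 0.013, 0, 0, 0, -2.8, 0.5], [-0.015, 0.013, 0, 0, 0, -4.2, 0.5], [-0.015, 0.013, 0, 0, 0, -5.6, 0.5], [-0.015, 0.013, 0, 0, 0, -7, 0.5], [-0.015, 0.013, 0.01, 0, 0, -8.4, 0.5], [-0.015, 0.013, 0.02, 0, 0, -9.8, 0.5], [-0.015, 0.013, 0.03, 0, 0, -11.2, 0.5], [-0.015, 0.013, 0.045, 0, 0, -12.6, 0.5], [-0.015, 0.013, 0.06, 0, 0, -14, 0.5], [-0.015, 0.013, 0.075, 0, 0, -15.4, 0.5], [-0.015, 0.013, 0.09, 0, 0, -16.8, 0.5], [-0.015, 0.013, 0.1, 0, 0, -18, 0.5], [-0.015, 0.013, 0.109, 0, 0, -18.75, 0.5], [-0.015, 0.013, 0.109, 0, 0, -18.75, 0.5], [-0.015, 0.013, 0.109, 0, 0, -18.75, 0.5]]]'

```text
t: 13.35
eef_pos: [0.5513, 0.2276, 0.1303]
tool_rot: [-0.003, -0.015, 1.0, -0.001]
contact_force: [0.5, -0.3, 0.6]
gripper_width: 0.5
grasp_force: 0.0
```

```bash
python3 - <<'E'
from h import *
from station import bot
print(bot.get_obs()["q"].round(2),bot.get_obs()["gripper_width"],delta([.55,.228,.021],down(np.pi/2+.033)))
c=bot.read_camera("wrist");m=cv2.inRange(cv2.cvtColor(c["img"],cv2.COLOR_RGB2HSV),(22,140,60),(36,255,255))
for x in(.515,.525,.535,.545):
    v=int(proj(c,[x,.228,.04])[1]);r=np.where(m[v])[0]
    if len(r):print(v,r.min(),r.max(),onz(c,(r.min(),v),.04),onz(c,(r.max(),v),.04))
E
```

```text
[-0.63  0.47  0.18  1.84 -0.11  0.84  1.2 ] 0.500375630549081 (array([0.0006, 0.0006, 0.1093]), array([-0.01, -0.07, -0.03]))
195 288 330 [0.5149 0.2118 0.04  ] [0.5141 0.238  0.04  ]
211 288 330 [0.5251 0.2119 0.04  ] [0.5243 0.2384 0.04  ]
226 288 329 [0.5349 0.2119 0.04  ] [0.5341 0.2382 0.04  ]
241 288 329 [0.545 0.212 0.04 ] [0.5442 0.2386 0.04  ]
```

Request:
servo_tool --motion '[[[0, -0.001, 0.03, 0, 0, 0, 0.5], [0, -0.001, 0.06, 0, 0, 0, 0.5], [0, -0.001, 0.085, 0, 0, 0, 0.5], [0, -0.001, 0.1, 0, 0, 0, 0.5], [0, -0.001, 0.107, 0, 0, 0, 0.5], [0, -0.001, 0.108, 0, 0, 0, 0.5], [0, -0.001, 0.108, 0, 0, 0, 0], [0, -0.001, 0.108, 0, 0, 0, 0], [0, -0.001, 0.108, 0, 0, 0, 0], [0, -0.001, 0.108, 0, 0, 0, 0], [0, -0.001, 0.108, 0, 0, 0, 0], [0, -0.001, 0.108, 0, 0, 0, 0]]]' --grip_force 70

```text
t: 14.4
eef_pos: [0.5534, 0.2271, 0.0246]
tool_rot: [-0.001, -0.016, 1.0, 0.0]
contact_force: [-0.9, -0.1, 7.2]
gripper_width: 0.306
grasp_force: 70.0
```

```bash
python3 - <<'E'
from h import *
from station import bot
o=bot.get_obs();p=o["eef_pos"];print(p)
# chisel-plane motion -> TCP shifts in present tool axes (tool x ~ -world x, z down), turn +th about tool y
sg=p[0]-.504;sg=.207-sg   # tip-to-grip
n=p[2]-.029               # TCP offset normal to axis
T0=np.array([.711,.029])
for dx,dz,a in((0,1,2),(0,3,5),(0,4,8),(-5,3,11),(-10,2,14),(-15,2,16),(-20,2,17),(-30,5,18.5),(-40,4,21),(-50,4,23),(-60,5,24),(-70,7,25),(-80,8,27),(-90,9,29),(-100,14,30),(-110,20,30),(-120,25,30),(-130,32,30),(-140,39,30)):
    t=np.radians(a);c,s=np.cos(t),np.sin(t)
    q=T0+np.array([dx,dz])/1e3+np.array([-sg*c+n*s,sg*s+n*c])
    print(a,[round(-(q[0]-p[0]),3),0,round(-(q[1]-p[2]),3),0,round(a/5,2),0])
E
```

```text
[0.55336873 0.22711983 0.02460634]
2 [np.float64(0.0), 0, np.float64(-0.007), 0, 0.4, 0]
5 [np.float64(-0.0), 0, np.float64(-0.017), 0, 1.0, 0]
8 [np.float64(-0.001), 0, np.float64(-0.026), 0, 1.6, 0]
11 [np.float64(0.003), 0, np.float64(-0.033), 0, 2.2, 0]
14 [np.float64(0.006), 0, np.float64(-0.04), 0, 2.8, 0]
16 [np.float64(0.01), 0, np.float64(-0.046), 0, 3.2, 0]
17 [np.float64(0.014), 0, np.float64(-0.048), 0, 3.4, 0]
18.5 [np.float64(0.023), 0, np.float64(-0.055), 0, 3.7, 0]
21 [np.float64(0.031), 0, np.float64(-0.061), 0, 4.2, 0]
23 [np.float64(0.039), 0, np.float64(-0.066), 0, 4.6, 0]
24 [np.float64(0.048), 0, np.float64(-0.069), 0, 4.8, 0]
25 [np.float64(0.057), 0, np.float64(-0.074), 0, 5.0, 0]
27 [np.float64(0.065), 0, np.float64(-0.08), 0, 5.4, 0]
29 [np.float64(0.072), 0, np.float64(-0.086), 0, 5.8, 0]
30 [np.float64(0.081), 0, np.float64(-0.093), 0, 6.0, 0]
30 [np.float64(0.091), 0, np.float64(-0.099), 0, 6.0, 0]
30 [np.float64(0.101), 0, np.float64(-0.104), 0, 6.0, 0]
30 [np.float64(0.111), 0, np.float64(-0.111), 0, 6.0, 0]
30 [np.float64(0.121), 0, np.float64(-0.118), 0, 6.0, 0]
```

Request:
servo_tool --motion '[[[0, 0, -0.004, 0, 0.2, 0, 0], [0, 0, -0.007, 0, 0.4, 0, 0], [0, 0, -0.012, 0, 0.7, 0, 0], [0, 0, -0.017, 0, 1, 0, 0], [0, 0, -0.026, 0, 1.6, 0, 0], [0.003, 0, -0.033, 0, 2.2, 0, 0], [0.006, 0, -0.04, 0, 2.8, 0, 0], [0.01, 0, -0.046, 0, 3.2, 0, 0], [0.01, 0, -0.046, 0, 3.2, 0, 0], [0.01, 0, -0.046, 0, 3.2, 0, 0]]]'

```text
t: 15.23
eef_pos: [0.543, 0.2264, 0.0692]
tool_rot: [-0.14, -0.015, 0.99, -0.002]
contact_force: [-1.3, 0.0, -1.2]
gripper_width: 0.306
grasp_force: 69.1
```

```bash
python3 - <<'E'
from h import *
from station import bot
o=bot.get_obs();print(o["eef_pos"],o["q"].round(2),o["contact_force"].round(1),np.degrees(np.arccos(-rot().as_matrix()[2,2])))
b=bot.read_camera("side")["img"][150:340,230:430,::-1]
cv2.imwrite("pics/ch1.png",cv2.resize(b,None,fx=3,fy=3,interpolation=2))
E
```

```text
[0.54304889 0.22635922 0.06920129] [-0.52  0.67  0.11  1.69 -0.2   1.06  1.3 ] [-1.3  0.  -1.2] 16.117499168435824
```

View pics/ch1.png

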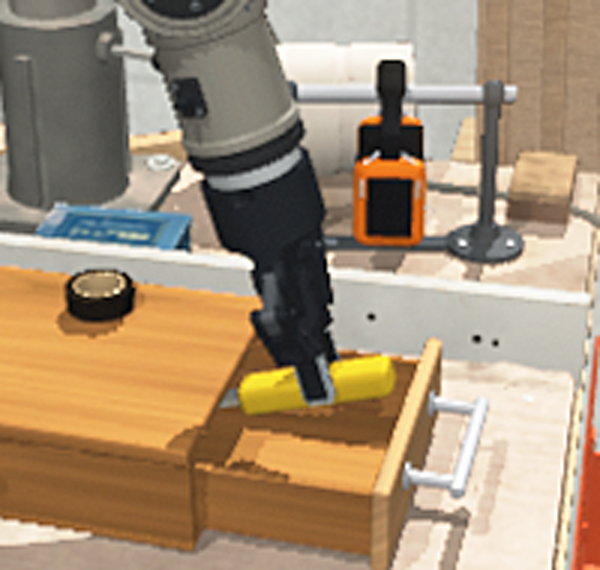

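The chisel is firm in the grip and tilted, with its butt at (392,375), clear of the panel. The ear defenders still hang on the bar. I'll draw it out.

Request:
servo_tool --motion '[[[0.004, 0, -0.001, 0, 0.2, 0, 0], [0.01, 0, -0.003, 0, 0.35, 0, 0], [0.015, 0, -0.005, 0, 0.5, 0, 0], [0.02, 0, -0.007, 0, 0.75, 0, 0], [0.024, 0, -0.009, 0, 1, 0, 0], [0.033, 0, -0.011, 0, 1.4, 0, 0], [0.043, 0, -0.012, 0, 1.6, 0, 0], [0.053, 0, -0.014, 0, 1.8, 0, 0], [0.062, 0, -0.0175, 0, 2.2, 0, 0], [0.07, 0, -0.021, 0, 2.6, 0, 0], [0.07, 0, -0.021, 0, 2.6, 0, 0]]]'

```text
t: 16.2
eef_pos: [0.4805, 0.2246, 0.1097]
tool_rot: [-0.253, -0.015, 0.967, -0.004]
contact_force: [0.3, -0.4, -1.8]
gripper_width: 0.302
grasp_force: 69.1
```

```bash
python3 - <<'E'
from h import *
from plan import *
from station import bot
o=bot.get_obs();p=o["eef_pos"];M=rot().as_matrix();th=np.arccos(-M[2,2]);print(p,np.degrees(th),o["q"].round(2))
# infer the tip: TCP is n=-.0044 under axis, sg=.1576 from tip
sg,n=.1576,-.0044
tip=p+(-M[:,0])*sg+M[:,2]*n; print("tip",tip,check(tip[0],tip[2],th,sg,.603,.488))
for d in((-.03,0,.02),(-.06,0,.045),(-.08,0,.1),(-.04,0,.25)):print(rot().inv().apply(d).round(3))
E
```

```text
[0.48049261 0.2245721  0.10970487] 29.28505034438791 [-0.5   0.66  0.09  1.67 -0.24  1.31  1.31]
tip [0.62003213 0.22902418 0.03645173] [24.2 20.  16.7 79.4 25.3 82.3]
[ 0.036  0.001 -0.003]
[ 0.074  0.002 -0.01 ]
[ 0.119  0.003 -0.048]
[ 0.157  0.001 -0.198]
```

Request:
servo_tool --motion '[[[0.012, 0, -0.001, 0, 0, 0, 0], [0.024, 0, -0.002, 0, 0, 0, 0], [0.036, 0, -0.003, 0, 0, 0, 0], [0.05, 0, -0.005, 0, 0, 0, 0], [0.062, 0, -0.007, 0, 0, 0, 0], [0.074, 0.001, -0.01, 0, 0, 0, 0], [0.088, 0.001, -0.02, 0, 0, 0, 0], [0.103, 0.001, -0.034, 0, 0, 0, 0], [0.119, 0.001, -0.05, 0, 0, 0, 0], [0.127, 0.001, -0.08, 0, 0, 0, 0], [0.135, 0.001, -0.11, 0, 0, 0, 0], [0.143, 0.001, -0.14, 0, 0, 0, 0], [0.15, 0.001, -0.17, 0, 0, 0, 0], [0.155, 0.001, -0.19, 0, 0, 0, 0], [0.157, 0.001, -0.198, 0, 0, 0, 0], [0.157, 0.001, -0.198, 0, 0, 0, 0], [0.157, 0.001, -0.198, 0, 0, 0, 0], [0.157, 0.001, -0.198, 0, 0, 0, 0], [0.157, 0.001, -0.198, 0, 0, 0, 0], [0.157, 0.001, -0.198, 0, 0, 0, 0]]]'

```text
t: 17.87
eef_pos: [0.4401, 0.2241, 0.3573]
tool_rot: [-0.253, -0.015, 0.967, -0.005]
contact_force: [-0.7, -0.7, -1.1]
gripper_width: 0.307
grasp_force: 69.2
```

```bash
python3 - <<'E'
from h import *
from station import bot
o=bot.get_obs();print(o["eef_pos"],np.abs(o["joint_vel"]).max(),o["grasp_force"],o["gripper_width"])
b=bot.read_camera("side")["img"][:,:,::-1];cv2.imwrite("pics/end.png",b)
E
```

```text
[0.44011736 0.22407929 0.35732176] 0.010902300515168502 69.16144788265228 0.30691818771893575
```

View pics/end.png

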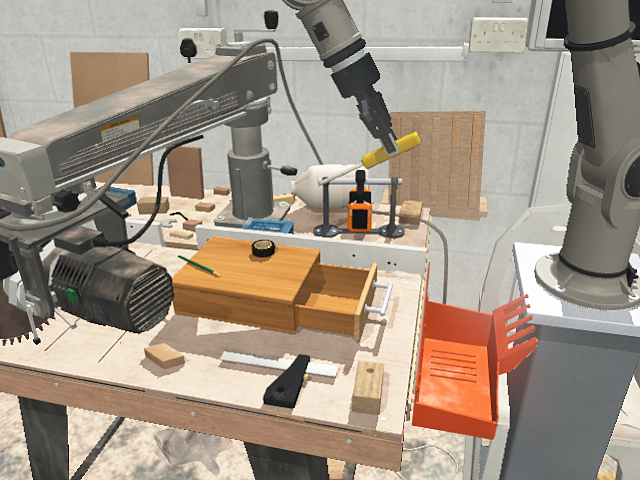

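The chisel is held at (390,150), well above the till. The drawer is open, the defenders hang at (360,205), and the other objects are where they were.

```bash
python3 -c "
from station import bot
print(bot.hand_in())"
```

```text
the job is handed in; nothing more can be done
None
```

Job handed in at about 18 s: the ear defenders hang free on the bar, the drawer is open to its stop, and the chisel is held steady well above the till, with the other items looking undisturbed in the last side-camera view.

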